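# Stand a glass sample in the strain viewer and close the filter

## Task

Set the amber glass sample up for a stress check in the strain viewer: push it back against the foot of the lit panel and gently tip it up on that edge, keeping the edge down on the felt ledge, until it stands by itself leaning flat against the middle of the panel. Then slide the dark filter with the yellow grip across in front of it until the catch clicks and it stays fully shut, and leave the other things on the bench where they are.

Things in the scene. Friction and masses are not known exactly. Their poses are not given: they have to be found in the camera images.
- viewer: The strain viewer (polariscope), fixed to the bench: grey deck 350 x 300 mm, top 18 mm up, with a felt ledge, a black lamp and a sliding filter. Origin on the bench. +y points from the filter to the lamp, +x is the way the filter slides shut, z up. A power unit 95 x 85 mm, 73 mm high, stands at x -175, y 110 mm. The filter's rail lies along x at y -100 mm, 30 mm high.
- ledge_front (a point): Middle of the top front edge of the felt ledge (viewer x 0, y -10, z 65 mm; same axes as the viewer). The ledge is a block 210 mm long in x; its flat felt top runs 80 mm in +y from here to the foot of the lamp face. Its front drops upright 47 mm to the deck, which is free for 80 mm in front, so fingers fit under the overhanging edge of the sample.
- lamp: The lamp, fixed: black box 210 mm wide, 65 deep, 205 high with a pale lit window 172 x 150 mm in its face, which is the fence. Origin at mid-width on the foot of the face, where it meets the felt (viewer x 0, y 70, z 65 mm). z runs up the face, which leans back 6 degrees; y points into the lamp; x is the viewer's x.
- tile_center (a point): Centre of the sample: loose amber-orange glass tile 110 x 100 x 10 mm (its x, y, z), 0.2 to 0.35 kg. It starts flat on the felt, x roughly along the viewer's x, far edge 2 to 20 mm short of the lamp face, near edge hanging 28 to 46 mm over the ledge's front (20 mm once pushed square to the lamp). Its z is up when flat and points into the lamp once tipped against it.
- tile_foot (a point): Middle of the sample's far edge (+y, 50 mm from its centre, half-way through its 10 mm thickness): the edge it is tipped up on. 70 mm above the bench while the sample lies flat, about 66 mm when it stands.
- filter (a joint): Opening of the sliding filter in m: 0 fully shut, 0.165 fully open; starts 0.14 to 0.16 open. It slides easily (1 to 2 N) until 12 mm from shut, where a spring roller catch takes about 5 to 6 N to pass; 5 to 6 mm from shut it snaps over and holds the filter against its stop. Shut means below 0.0025.
- filter_grip (a point): Centre of the filter's yellow grip: block 26 mm in the viewer's x, 14 in y, 36 high on the filter's top edge, its middle 212 mm above the bench, at viewer y -100 mm and x = 60 mm minus the opening. The filter below is a dark clear pane in a black frame, 10 mm thick, its top 194 mm above the bench, reaching from 135 mm behind the grip's centre (-x) to 15 mm ahead (+x).
- paperweight: Bystander: green glass dome 76 mm across, 47 mm high; origin under its middle.
- tumbler: Bystander: blue glass tumbler 72 mm across, 90 mm high; origin under its middle.
- shears: Bystander: steel shears 225 mm long lying flat, 8 mm high; origin under the middle, along its x.
- tweezers: Bystander: steel tweezers 120 mm long, 6 mm high, lying on the viewer's deck; origin under the middle.
- paddle: Bystander: graphite paddle with wooden handle, 250 mm long, 75 mm wide, 16 mm high, lying behind the lamp; origin under the joint of handle and blade.
- knife: Bystander: blunt steel knife with dark wooden handle, 220 mm long, 22 mm high; origin under its middle.
- block: Bystander: dark wooden cup-shaped shaping block 84 mm across, 55 mm high; origin under its middle.
Not all that is in view belongs to the job. There is more than one size of the part that bears tile_center; the job needs the middle-sized.

How it is judged:
On the way, in this order (a step that is already met when the one before it is completed fails the run):
1. the sample stands on its edge on the felt, leaning flat against the lit panel, let go (angle between the z axis of tile_center and the y axis of lamp, either way round below 0.07 rad and y of tile_center in the frame of lamp above -0.01 m and z of tile_center in the frame of lamp between 0.044 and 0.06 m and contact force between tile and the fingers below 0.1 N), for 0.3 s.
2. the filter is shut and its catch has clicked (value of joint filter below 0.0025 m), for 0.2 s.
At the end, for the whole second after the job is handed in: The sample stands on its edge on the felt ledge, at rest, its face flat against the lamp face (within 4 degrees, its centre within 10 mm of the face and 44 to 60 mm up it, within 35 mm of the lit window's middle), and the filter is latched shut (opening under 2.5 mm) (angle between the z axis of tile_center and the y axis of lamp, either way round below 0.07 rad and y of tile_center in the frame of lamp above -0.01 m and z of tile_center in the frame of lamp between 0.044 and 0.06 m and x of tile_center in the frame of lamp between -0.035 and 0.035 m and linear speed of tile below 0.02 m/s and value of joint filter below 0.0025 m); the robot touches nothing.
It fails at once if the edge it tips on is lifted off the felt (more than 20 mm) (height (world z) of tile_foot above 0.088 m).
It fails at once if the sample falls off the ledge (height (world z) of tile_center below 0.055 m).
It fails at once if the sample is flung over instead of tipped gently (turns faster than 6 rad/s) (angular speed of tile above 6 rad/s).
It fails at once if a bystander is pushed more than 15 mm (distance of any of paperweight, tumbler, shears, tweezers, paddle, knife, block from where it was at the start of the episode above 0.015 m).
It also fails if it takes over 67 s, if anything falls off the work surface, if the arm or the gripper's body presses on something with over 40 N, if the wrist force passes 120 N, or if a joint passes its speed limit or range.

## Robot

A 7-joint arm with a two-finger parallel gripper is mounted at the origin on the work surface. World frame = base frame: x ahead of the robot, y to its left, z up, the work surface at z = 0. Lengths are in m, angles in rad, forces in N, time in s.
With the tool pointing down it reaches from about 0.425 to 0.875 m from the base axis. Payload 9.9 kg.
Tool frame: the origin (TCP) lies on the centre line of the jaws, within the pads' length; the fingertips stand robot.nose_length ahead of it and the grasp point (between the pads) is the TCP (robot.nose_length is the distance from the TCP to the fingertips, in m); x points along the fingers, z is the direction in which the jaws open and shut, and the axes are right-handed (so a half turn about x gives the same grasp; the last joint's range is limited). The gripper opens to 85 mm and grips with 20 to 120 N. Pads are 22 mm wide; open, the fingers measure 114 mm over their backs; the gripper's body (76 mm by 85 mm) begins 54 mm behind the grasp point. The pads swing forward as they close: fully open they stand 13 mm farther back than shut.
Start: joints at [1.044, 0.576, 0.025, 1.437, -0.015, 1.129, -0.057], TCP at [0.289, -0.61, 0.25] pointing down, gripper open.
Joint ranges: [-2.76, 2.76], [-0.34, 2.15], [-1.52, 1.57], [0.19, 2.46], [-1.09, 4.23], [0.17, 1.99], [-2.82, 2.82]. Speed limits (rad/s): [2.22, 2.22, 3.01, 3.01, 3.14, 3.14, 3.14].

## Interface

Orientations are given as a 3x3 rotation matrix whose columns are the frame's x, y, z axes.
In Python, from cell import robot gives the robot as it stands.
- The arm moves only by the tool servo_tool, never from a script. Its argument "commands" is a list of rows, each a list of 2 entries, a list of its own where there are three numbers: the shift along the world's x, y, z as a fraction of full scale, then the turn, a rotation vector about the world's x, y, z as a fraction of full scale. In form: [[[dx, dy, dz], [rx, ry, rz]], ...]. A call has 1 to 5 rows; each row is the pose to reach, as a shift and turn from the pose commanded when the call began, turning the shorter way round; what a row does not reach only later rows make up. Full scale, the value 1, is 0.3 m for a shift and pi rad for a turn. A row lasts 1/12 s, in which the tool goes at most 41.7 mm and 7.16 degrees, less where a joint would pass 70% of its speed; a pose out of reach is approached as far as the arm can. A call with a number of a shift or a turn outside -1 to 1 is refused whole. A call with a gripper value outside its range is refused whole. "jaw" is the closure, from -1 (fully open) to 1 (shut), set as the call begins (left out, the last holds). The fingers move at their own pace and stop on an object; "newtons" is the grip in N (left out, the last holds). Time passes only in rows, so rows that repeat a pose let the fingers close. It gives the time, the measured TCP pose, the force and the opening at its end, in the units of the state.
- robot.sense(): the state, without advancing time (a new reading comes with each control period).
- robot.capture(name): name is "side" or "top"; returns the picture (384x512x3 uint8, red, green, blue); there is no depth.
- robot.camera_model(name): a dict with "intrinsics" (3x3 intrinsics, pixels), "R" (3x3) and "t" (3): a world point X has camera coordinates R X + t. Camera axes: x right, y down, z forward; pixel columns grow to the right and rows downward; lengths in m; the calibration is good to about 2 mm. A picture is of the moment at which its call begins. camera_model takes no time and is no camera call.
- robot.sign_off(): hands the job in, once; it reports no verdict.
The state is a dict: "t": time; "joint_positions": joint angles; "qvel": joint speeds; "joint_efforts": joint torques, N m; "ee_pos": TCP position; "tcp_rot": TCP orientation; "force": force on the tool from outside, world axes, zero at the start; "wrist_torque": the same for the moment, N m; "width": opening from 0.0 (shut) to 1.0 (fully open).
Only numpy, scipy, OpenCV 4.12 (cv2) and the standard library are available. Lean on these libraries where they do the work, as an engineer would, in place of code of your own. Each camera call takes 0.05 s, during which the arm holds its last target. There are 200 camera calls.

## Working session

There is one attempt and no reset: what is moved stays moved. The work goes in short steps, Python scripts to look and compute and a tool call to move; the robot and the scene stay as the last step left them, time stands still between calls to the robot, and variables do not carry over. Pictures are saved under pics/ and viewed, about 8 in all and at most 12, crops included, and the job is handed in when it is done.

Besides the shell and the picture viewer there is one more tool, called after ">>>" as name([rows], argument=value, ...), one row to a line, values as JSON. servo_tool: Moves the arm, as the interface text tells. Its arguments: {"type":"object","properties":{"commands":{"type":"array"},"jaw":{"type":"number"},"newtons":{"type":"number"}},"required":["commands"]}

```bash
mkdir -p pics; ls
python3 - <<'E'
from cell import robot
import cv2
for n in("side","top"):
    cv2.imwrite(f"pics/{n}0.png",robot.capture(n)[:,:,::-1])
    m=robot.camera_model(n);print(n,m)
s=robot.sense();print(s, robot.nose_length)
E
```

```text
pics
side {'intrinsics': array([[420.4173564 ,   0.        , 260.35564013],
       [  0.        , 420.4173564 , 189.52915681],
       [  0.        ,   0.        ,   1.        ]]), 'R': array([[-0.69147358, -0.72239656,  0.00273945],
       [-0.56659313,  0.5399792 , -0.62241038],
       [ 0.44814787, -0.43193249, -0.78268628]]), 't': array([0.40478595, 0.4287864 , 1.07565844])}
top {'intrinsics': array([[354.06609677,   0.        , 253.6188164 ],
       [  0.        , 354.06609677, 191.58968762],
       [  0.        ,   0.        ,   1.        ]]), 'R': array([[-0.02319027, -0.99971145,  0.00626297],
       [-0.9976998 ,  0.02274355, -0.06385789],
       [ 0.06369702, -0.00772945, -0.99793935]]), 't': array([-0.0102916 ,  0.58349423,  1.40219056])}
{'t': 0.1, 'joint_positions': array([ 1.04420324,  0.57645503,  0.02482282,  1.43779883, -0.01496858,
        1.12898866, -0.05655858]), 'qvel': array([ 1.75685665e-03, -4.13378607e-03, -2.74563849e-04, -3.90896127e-04,
       -1.22684765e-03, -7.62209821e-05, -6.05244802e-04]), 'joint_efforts': array([ 7.23162229e-03, -7.67302108e+01,  2.25838758e+00, -2.86603975e+01,
        1.58760633e-02,  8.57513747e-03, -2.94183417e-05]), 'ee_pos': array([ 0.28907181, -0.60956959,  0.2495325 ]), 'tcp_rot': array([[-7.07993527e-04,  9.03554865e-01,  4.28471825e-01],
       [ 1.28329492e-03,  4.28472400e-01, -9.03553958e-01],
       [-9.99998926e-01, -8.98546367e-05, -1.46288306e-03]]), 'force': array([ 0.41929986,  0.19300206, -0.46029801]), 'wrist_torque': array([-0.01689743, -0.0148354 ,  0.04089977]), 'width': 0.9991104205158079} 0.019
```

View pics/side0.png

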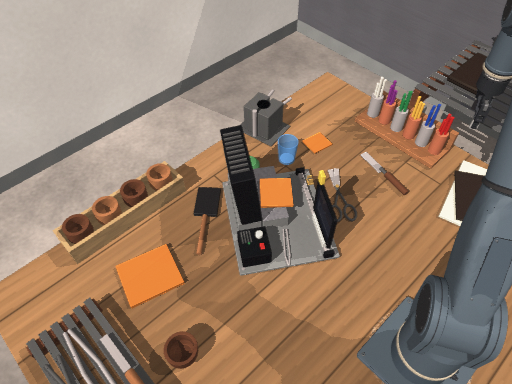

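View pics/top0.png

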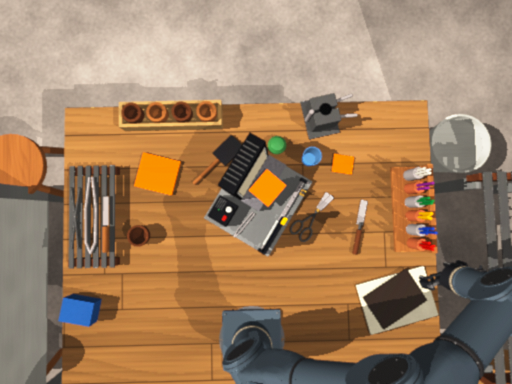

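Run:
```python
import cv2
t=cv2.imread("pics/top0.png")[125:262,195:325];s=cv2.imread("pics/side0.png")[115:280,210:370]
cv2.imwrite("pics/t1.png",cv2.resize(t,None,fx=4.3,fy=4.3,interpolation=cv2.INTER_CUBIC))
cv2.imwrite("pics/s1.png",cv2.resize(s,None,fx=3.6,fy=3.6,interpolation=cv2.INTER_CUBIC))
```

```text
(no output)
```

View pics/t1.png

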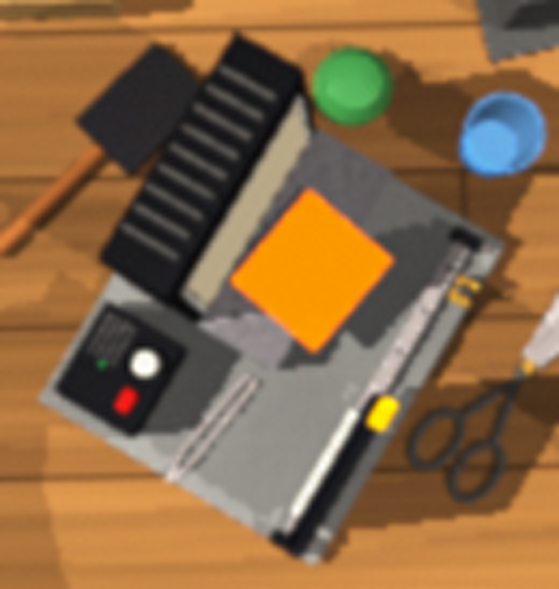

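View pics/s1.png

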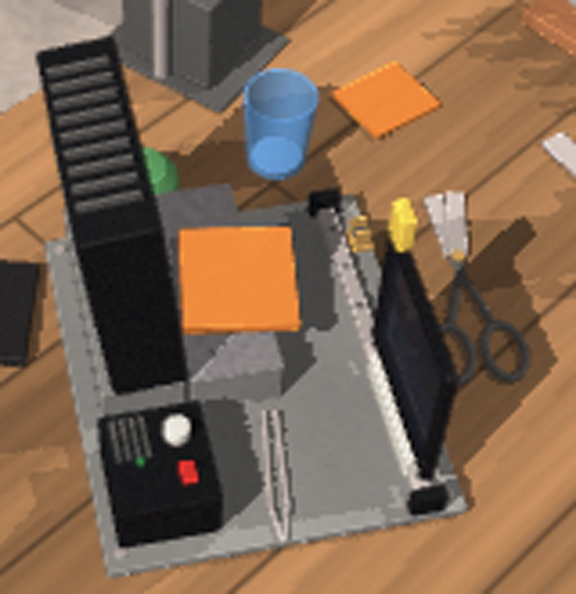

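```bash
cat > h.py <<'E'
import numpy as np, cv2
from cell import robot
from scipy.optimize import least_squares
CM={n:robot.camera_model(n) for n in("side","top")}
def proj(n,X):
    m=CM[n];c=np.atleast_2d(X)@m["R"].T+m["t"];p=c@m["intrinsics"].T
    return p[:,:2]/p[:,2:]
def ray(n,uv,z):
    m=CM[n];d=m["R"].T@np.linalg.solve(m["intrinsics"],[*uv,1.]);C=-m["R"].T@m["t"]
    return C+d*(z-C[2])/d[2]
def V(p,X):
    c,s=np.cos(p[2]),np.sin(p[2]);X=np.atleast_2d(np.array(X,float))
    return np.c_[p[0]+c*X[:,0]-s*X[:,1],p[1]+s*X[:,0]+c*X[:,1],X[:,2]]
def poly(P,eps=6):
    return P
E
cat > fit.py <<'E'
from h import *
T=lambda u,v:(195+(u+.5)/4.3-.5,125+(v+.5)/4.3-.5)
S=lambda u,v:(210+(u+.5)/3.6-.5,115+(v+.5)/3.6-.5)
yf,zf,yb,zb=.0914,.2689,.156,.2621
obs=[("side",S(38,52),(.105,yb,zb)),("side",S(112,38),(.105,yf,zf)),("side",S(160,222),(-.105,yf,zf)),("side",S(80,243),(-.105,yb,zb)),
("top",T(237,33),(.105,yb,zb)),("top",T(103,258),(-.105,yb,zb)),("top",T(305,73),(.105,yf,zf)),
("side",S(281,347),(-.105,-.01,.065)),("side",S(281,399),(-.105,-.01,.018))]
def grip(p):return (.06-p[3],-.1,.23)
obs2=[("top",T(384,413),.212),("side",S(403,225),.212)]
def f(p):
    r=[proj(n,V(p,X))[0]-uv for n,uv,X in obs]+[proj(n,V(p,(.06-p[3],-.1,z)))[0]-uv for n,uv,z in obs2]
    return np.concatenate(r)
r=least_squares(f,[.6,0,1.0-np.pi/2+np.pi/2-2,.15],loss="soft_l1")
best=min((least_squares(f,[.6,0,a,.15],loss="soft_l1") for a in np.arange(-3,3,.5)),key=lambda r:r.cost)
p=best.x;print("viewer",p,np.degrees(p[2]),best.cost);print(f(p).reshape(-1,2).round(1).tolist())
# tile by segmentation
ims={n:cv2.imread(f"pics/{n}0.png") for n in CM}
boxes={"top":(240,160,295,212),"side":(250,170,300,215)}
def hull(q):
    B=[(sx*.055,sy*.05,z) for sx in(-1,1) for sy in(-1,1) for z in(.065,.075)];return V(q,B)
seg={}
for n,(a,b,c,d) in boxes.items():
    h=cv2.cvtColor(ims[n],cv2.COLOR_BGR2HSV);m=cv2.inRange(h,(6,170,110),(24,255,255));k=np.zeros_like(m);k[b:d,a:c]=m[b:d,a:c]
    _,L,st,ce=cv2.connectedComponentsWithStats(k);i=1+np.argmax(st[1:,4]);k=(L==i).astype(np.uint8)
    M=cv2.moments(k,True);seg[n]=k;print(n,st[i],ce[i])
def mom(m):return np.array([m["m10"]/m["m00"],m["m01"]/m["m00"],m["mu20"]/m["m00"]/10,m["mu11"]/m["m00"]/10,m["mu02"]/m["m00"]/10])
def g(q):
    r=[]
    for n in seg:
        H=cv2.convexHull(proj(n,hull(q)).astype(np.float32));r.append(mom(cv2.moments(H))-mom(cv2.moments(seg[n],True)))
    return np.concatenate(r)
t0=ray("top",T(313,270),.075)
b=min((least_squares(g,[t0[0],t0[1],p[2]+a]) for a in(-.25,0,.25)),key=lambda r:r.cost)
q=b.x;print("tile",q,"rel yaw deg",np.degrees(q[2]-p[2]),b.cost,b.fun.round(2))
c,s=np.cos(p[2]),np.sin(p[2]);d=q[:2]-p[:2];print("tile in viewer",c*d[0]+s*d[1],-s*d[0]+c*d[1])
for k,X in dict(ledge=(0,-.01,.065),lampfoot=(0,.07,.065),grip=(.06-p[3],-.1,.212)).items():print(k,V(p,X)[0].round(4))
# bystanders on bench
for nm,uv,z in(("tumbler",T(503,135),.06),("green",T(352,87),.03),("shears grip loop",T(412,440),.008),("shL2",T(450,480),.008),("deck front far",T(503,240),.018),("deck front near",T(313,560),.018),("deck left",T(42,398),.018),("tweez",T(215,425),.024),("tweezR",T(255,380),.024)):
    w=ray("top",uv,z);d=w[:2]-p[:2];print(nm,w.round(3),"viewer",np.round([c*d[0]+s*d[1],-s*d[0]+c*d[1]],3))
E
python3 fit.py
```

```text
viewer [ 0.59914842 -0.08869368 -0.561902    0.15237984] -32.19461330982736 10.261255476220034
[[-0.7, -0.8], [0.6, -1.7], [1.2, 1.3], [-0.9, 0.9], [-0.3, -1.1], [-1.5, 0.0], [0.5, -1.0], [1.0, 5.0], [0.2, -0.8], [-0.1, 0.1], [0.3, -0.2]]
top [249 169  38  38 774] [267.06718346 187.3372093 ]
side [260 178  33  30 916] [275.80895197 192.30676856]
tile [ 0.59498011 -0.07654783 -0.81189744] rel yaw deg -14.323683169160786 0.18480582302873597 [ 0.22  0.02 -0.25 -0.11 -0.29  0.13 -0.15  0.18 -0.12  0.29]
tile in viewer -0.009998674304173168 0.008057486686905395
ledge [ 0.5938 -0.0972  0.065 ]
lampfoot [ 0.6364 -0.0295  0.065 ]
grip [ 0.4677 -0.1241  0.212 ]
tumbler [ 0.715 -0.254  0.06 ] viewer [ 0.186 -0.078]
green [ 0.768 -0.12   0.03 ] viewer [0.16  0.064]
shears grip loop [ 0.438 -0.168  0.008] viewer [-0.094 -0.153]
shL2 [ 0.4   -0.203  0.008] viewer [-0.108 -0.203]
deck front far [ 0.623 -0.258  0.018] viewer [ 0.11  -0.131]
deck front near [ 0.33  -0.073  0.018] viewer [-0.236 -0.13 ]
deck left [0.485 0.175 0.018] viewer [-0.237  0.163]
tweez [0.457 0.015 0.024] viewer [-0.176  0.012]
tweezR [ 0.497 -0.023  0.024] viewer [-0.121  0.001]
```

>>> servo_tool([
  [[0.35, 0.6, 0.02], [0, 0, 0.18]],
  [[0.35, 0.6, 0.02], [0, 0, 0.18]],
  [[0.35, 0.6, 0.02], [0, 0, 0.18]],
  [[0.35, 0.6, 0.02], [0, 0, 0.18]],
  [[0.35, 0.6, 0.02], [0, 0, 0.18]],
], jaw=-0.4, newtons=20)

```text
t: 0.52
ee_pos: [0.3946, -0.4282, 0.2561]
tcp_rot: [[-0.0, 0.527, 0.85], [0.0, 0.85, -0.527], [-1.0, 0.0, -0.0]]
force: [0.8, -0.6, -1.0]
width: 0.704
```

>>> servo_tool([
  [[0.35, 0.6, 0], [0, 0, 0]],
  [[0.35, 0.6, 0], [0, 0, 0]],
  [[0.35, 0.6, 0], [0, 0, 0]],
  [[0.35, 0.6, 0], [0, 0, 0]],
  [[0.35, 0.6, 0], [0, 0, 0]],
])

```text
t: 0.93
ee_pos: [0.4996, -0.2482, 0.2562]
tcp_rot: [[-0.0, 0.534, 0.846], [0.0, 0.846, -0.534], [-1.0, -0.0, -0.0]]
force: [1.2, 0.4, 0.1]
width: 0.702
```

>>> servo_tool([
  [[0.17, 0.33, 0], [0, 0, 0]],
  [[0.17, 0.33, 0], [0, 0, 0]],
  [[0.17, 0.33, 0], [0, 0, 0]],
  [[0.17, 0.33, 0], [0, 0, 0]],
])

```text
t: 1.27
ee_pos: [0.5529, -0.1433, 0.2561]
tcp_rot: [[0.001, 0.525, 0.851], [0.004, 0.851, -0.525], [-1.0, 0.004, -0.001]]
force: [0.9, -0.3, -0.9]
width: 0.699
```

```bash
cat >> h.py <<'E'
P=[.59915,-.08869,-.5619]
def st():
    s=robot.sense();c,n=np.cos(P[2]),np.sin(P[2]);B=np.array([[c,-n,0],[n,c,0],[0,0,1]])
    print("t",round(s["t"],2),"w",s["width"].round(2),"tcp",s["ee_pos"].round(4),"V",(B.T@(s["ee_pos"]-[P[0],P[1],0])).round(4),"toolV x",(B.T@s["tcp_rot"][:,0]).round(3),"z",(B.T@s["tcp_rot"][:,2]).round(3),"FV",(B.T@s["force"]).round(1),"q",s["joint_positions"].round(2))
    return B
def mv(d,rot=0,yaw=0):
    "viewer shift (m), rot deg about viewer x -> fractions"
    c,n=np.cos(P[2]),np.sin(P[2]);B=np.array([[c,-n,0],[n,c,0],[0,0,1]])
    print((B@np.array(d)/.3).round(3),(B@np.array([rot/180,0,yaw/180])).round(3))
E
sed -i 's/^("side",S(281,347).*,("side",S(281,399)/("side",S(281,399)/' fit.py; python3 fit.py|head -12
python3 -c "
from h import *;st()"
```

```text
viewer [ 0.59769694 -0.08809226 -0.56578852  0.15045561] -32.41729421376675 5.493673911756675
[[-0.4, -0.7], [0.9, -1.5], [1.2, 1.6], [-0.9, 1.1], [-0.2, -0.7], [-1.7, 0.3], [0.5, -0.6], [0.2, -0.3], [-0.1, 0.1], [0.3, -0.2]]
top [249 169  38  38 774] [267.06718346 187.3372093 ]
side [260 178  33  30 916] [275.80895197 192.30676856]
tile [ 0.59491776 -0.07627913 -0.81565095] rel yaw deg -14.3160629397567 0.16298151931903576 [ 0.15  0.04 -0.24 -0.11 -0.29  0.08 -0.09  0.18 -0.13  0.29]
tile in viewer -0.008678891991913894 0.008482377790144392
ledge [ 0.5923 -0.0965  0.065 ]
lampfoot [ 0.6352 -0.029   0.065 ]
grip [ 0.4677 -0.124   0.212 ]
tumbler [ 0.715 -0.254  0.06 ] viewer [ 0.188 -0.077]
green [ 0.768 -0.12   0.03 ] viewer [0.161 0.065]
shears grip loop [ 0.438 -0.168  0.008] viewer [-0.092 -0.153]Traceback (most recent call last):
  File "<string>", line 2, in <module>
    from h import *;st()
                    ~~^^
  File "h.py", line 19, in st
    print("t",round(s["t"],2),"w",s["width"].round(2),"tcp",s["ee_pos"].round(4),"V",(B.T@(s["ee_pos"]-[P[0],P[1],0])).round(4),"toolV x",(B.T@s["tcp_rot"][:,0]).round(3),"z",(B.T@s["tcp_rot"][:,2]).round(3),"FV",(B.T@s["force"]).round(1),"q",s["joint_positions"].round(2))
                                  ^^^^^^^^^^^^^^^^
AttributeError: 'float' object has no attribute 'round'
```

>>> servo_tool([
  [[-0.01, -0.015, -0.2], [0, 0, 0]],
  [[-0.01, -0.015, -0.4], [0, 0, 0]],
  [[-0.01, -0.015, -0.52], [0, 0, 0]],
  [[-0.01, -0.015, -0.62], [0, 0, 0]],
  [[-0.01, -0.015, -0.62], [0, 0, 0]],
])

```text
t: 1.68
ee_pos: [0.5444, -0.1554, 0.0657]
tcp_rot: [[-0.006, 0.533, 0.846], [0.001, 0.846, -0.533], [-1.0, -0.002, -0.006]]
force: [-0.4, 0.3, 0.3]
width: 0.699
```

```bash
sed -i 's/^P=.*/P=[.5977,-.0881,-.5658]/;s/s\["width"\].round(2)/round(s["width"],2)/' h.py
python3 - <<'E'
from h import *
st();mv([0,.01,0])
cv2.imwrite("pics/a.png",np.vstack([cv2.resize(robot.capture("side")[100:270,190:400,::-1],None,fx=3.3,fy=3.3,interpolation=cv2.INTER_CUBIC)]))
E
```

```text
t 1.68 w 0.7 tcp [ 0.5444 -0.1554  0.0657] V [-0.0089 -0.0854  0.0657] toolV x [-0.006 -0.002 -1.   ] z [ 1.     0.003 -0.006] FV [-0.5  0.   0.3] q [ 0.3   0.65 -0.17  1.92  0.18  0.6  -0.54]
[0.018 0.028 0.   ] [0. 0. 0.]
```

View pics/a.png

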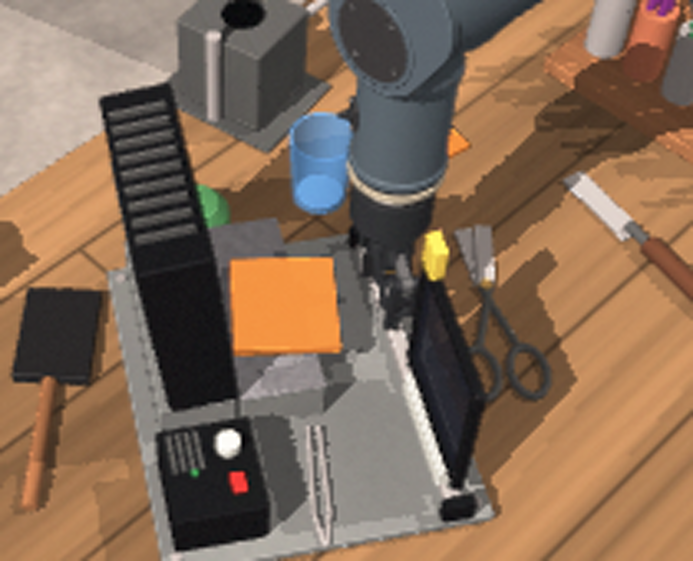

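>>> servo_tool([
  [[0.014, 0.021, 0], [0, 0, 0]],
  [[0.027, 0.042, 0], [0, 0, 0]],
  [[0.037, 0.058, 0], [0, 0, 0]],
  [[0.046, 0.072, 0], [0, 0, 0]],
  [[0.054, 0.084, 0], [0, 0, 0]],
])

```text
t: 2.15
ee_pos: [0.5646, -0.1298, 0.0719]
tcp_rot: [[0.003, 0.533, 0.846], [-0.001, 0.846, -0.533], [-1.0, 0.001, 0.003]]
force: [-0.1, -0.9, -0.2]
width: 0.706
```

>>> servo_tool([
  [[0.006, 0.01, 0], [0, 0, 0]],
  [[0.012, 0.018, 0], [0, 0, 0]],
  [[0.018, 0.028, 0], [0, 0, 0]],
  [[0.024, 0.037, 0], [0, 0, 0]],
  [[0.024, 0.037, 0], [0, 0, 0]],
])

```text
t: 2.57
ee_pos: [0.571, -0.1185, 0.0703]
tcp_rot: [[0.0, 0.533, 0.846], [0.0, 0.846, -0.533], [-1.0, 0.001, 0.0]]
force: [-0.1, -0.4, 0.9]
width: 0.701
```

Run:
```python
from h import *
st()
cv2.imwrite("pics/b.png",cv2.resize(robot.capture("side")[140:260,220:370,::-1],None,fx=4,fy=4,interpolation=cv2.INTER_CUBIC))
```

```text
t 2.57 w 0.7 tcp [ 0.571  -0.1185  0.0703] V [-0.0062 -0.04    0.0703] toolV x [ 0.     0.001 -1.   ] z [1.    0.004 0.   ] FV [ 0.1 -0.4  0.9] q [ 0.23  0.65 -0.16  1.87  0.17  0.63 -0.6 ]
```

View pics/b.png

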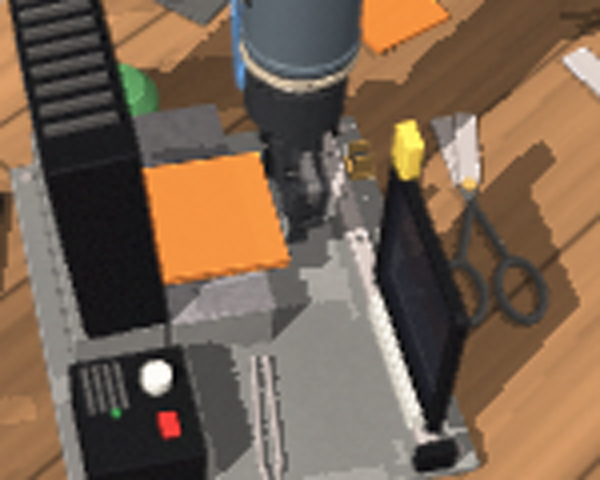

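>>> servo_tool([
  [[0.003, 0.005, 0], [0, 0, 0]],
  [[0.006, 0.009, 0], [0, 0, 0]],
  [[0.009, 0.014, 0], [0, 0, 0]],
  [[0.009, 0.014, 0], [0, 0, 0]],
  [[0.009, 0.014, 0], [0, 0, 0]],
])

```text
t: 3.03
ee_pos: [0.5716, -0.1174, 0.0701]
tcp_rot: [[-0.003, 0.535, 0.845], [-0.002, 0.845, -0.535], [-1.0, -0.004, -0.001]]
force: [-4.5, -7.7, 3.5]
width: 0.7
```

Run:
```python
from h import *
B=st();print(robot.sense()["wrist_torque"].round(2))
```

```text
t 3.03 w 0.7 tcp [ 0.5716 -0.1174  0.0701] V [-0.0063 -0.0388  0.0701] toolV x [-0.001 -0.004 -1.   ] z [ 1.     0.002 -0.001] FV [ 0.3 -8.9  3.5] q [ 0.22  0.66 -0.16  1.87  0.17  0.63 -0.61]
[-1.4   0.96  0.21]
```

>>> servo_tool([
  [[-0.025, -0.04, 0], [0, 0, 0]],
  [[-0.045, -0.07, 0], [0, 0, 0]],
  [[-0.056, -0.088, 0], [0, 0, 0]],
  [[-0.056, -0.088, 0], [0, 0, 0]],
])

```text
t: 3.37
ee_pos: [0.5551, -0.1437, 0.0702]
tcp_rot: [[-0.001, 0.536, 0.844], [-0.001, 0.844, -0.536], [-1.0, -0.001, -0.0]]
force: [-0.9, -0.2, -0.4]
width: 0.7
```

>>> servo_tool([
  [[0, 0, 0], [0.033, -0.021, 0]],
  [[0, 0, 0], [0.066, -0.042, 0]],
  [[0, 0, 0], [0.098, -0.062, 0]],
  [[0, 0, 0], [0.13, -0.083, 0]],
  [[0, 0, 0], [0.164, -0.104, 0]],
])

```text
t: 3.78
ee_pos: [0.5574, -0.1411, 0.0714]
tcp_rot: [[0.275, 0.456, 0.846], [0.431, 0.729, -0.533], [-0.86, 0.511, 0.004]]
force: [-0.1, 0.6, -1.3]
width: 0.699
```

Run:
```python
from h import *
B=st();print(robot.sense()["wrist_torque"].round(2))
```

```text
t 3.78 w 0.7 tcp [ 0.5574 -0.1411  0.0714] V [-0.0056 -0.0663  0.0714] toolV x [ 0.001  0.511 -0.86 ] z [1.    0.004 0.004] FV [-0.4  0.4 -1.3] q [ 0.93  0.79 -0.72  1.99 -0.1   0.41 -0.07]
[-0.46  0.32 -0.01]
```

>>> servo_tool([
  [[0, 0, -0.015], [0.028, -0.018, 0]],
  [[0, 0, -0.03], [0.056, -0.036, 0]],
  [[0, 0, -0.045], [0.084, -0.053, 0]],
  [[0, 0, -0.06], [0.112, -0.071, 0]],
  [[0, 0, -0.06], [0.112, -0.071, 0]],
])

```text
t: 4.2
ee_pos: [0.5533, -0.1438, 0.0442]
tcp_rot: [[0.436, 0.32, 0.841], [0.692, 0.478, -0.541], [-0.575, 0.818, -0.013]]
force: [-1.8, -1.4, -3.0]
width: 0.701
```

Run:
```python
from h import *
B=st();print(robot.sense()["wrist_torque"].round(2))
cv2.imwrite("pics/c.png",cv2.resize(robot.capture("side")[80:300,180:460,::-1],None,fx=2.7,fy=2.7,interpolation=cv2.INTER_CUBIC))
```

```text
t 4.2 w 0.7 tcp [ 0.5533 -0.1438  0.0442] V [-0.0076 -0.0708  0.0442] toolV x [-0.003  0.818 -0.575] z [ 1.    -0.005 -0.013] FV [-0.8 -2.2 -3. ] q [ 1.27  1.16 -1.02  1.98 -0.13  0.4   0.19]
[-0.88  0.55  0.06]
```

View pics/c.png

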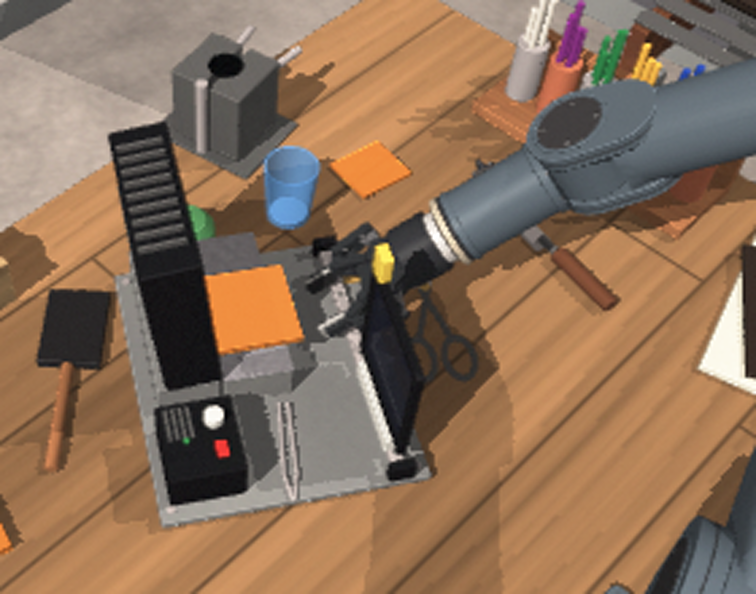

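>>> servo_tool([
  [[0, 0, 0], [0, 0, 0]],
  [[0.013, 0.02, 0], [0, 0, 0]],
  [[0.026, 0.04, 0], [0, 0, 0]],
  [[0.038, 0.06, 0], [0, 0, 0]],
  [[0.043, 0.067, 0], [0, 0, 0]],
])

```text
t: 4.67
ee_pos: [0.5702, -0.1188, 0.0536]
tcp_rot: [[0.431, 0.307, 0.849], [0.687, 0.499, -0.529], [-0.585, 0.811, 0.004]]
force: [0.6, 0.7, 1.0]
width: 0.702
```

Run:
```python
from h import *
B=st();print(robot.sense()["wrist_torque"].round(2))
```

```text
t 4.67 w 0.7 tcp [ 0.5702 -0.1188  0.0536] V [-0.0067 -0.0406  0.0536] toolV x [-0.004  0.811 -0.585] z [1.    0.008 0.004] FV [0.2 0.9 1. ] q [ 1.22  1.14 -1.03  1.99 -0.14  0.36  0.17]
[-0.76  0.43  0.01]
```

>>> servo_tool([
  [[0, 0, 0.033], [0, 0, 0]],
  [[0, 0, 0.067], [0, 0, 0]],
  [[0.002, 0.003, 0.097], [0, 0, 0]],
  [[0.005, 0.008, 0.123], [0, 0, 0]],
  [[0.009, 0.014, 0.147], [0, 0, 0]],
])

```text
t: 5.08
ee_pos: [0.5718, -0.1176, 0.0966]
tcp_rot: [[0.434, 0.311, 0.846], [0.686, 0.495, -0.533], [-0.584, 0.812, 0.001]]
force: [-1.5, -2.0, -1.7]
width: 0.7
```

Run:
```python
from h import *
B=st();print(robot.sense()["wrist_torque"].round(2))
cv2.imwrite("pics/d.png",cv2.resize(robot.capture("side")[120:270,210:370,::-1],None,fx=3.7,fy=3.7,interpolation=cv2.INTER_CUBIC))
```

```text
t 5.08 w 0.7 tcp [ 0.5718 -0.1176  0.0966] V [-0.0061 -0.0388  0.0966] toolV x [-0.002  0.812 -0.584] z [1.    0.003 0.001] FV [-0.1 -2.5 -1.7] q [ 1.23  1.07 -1.07  1.99 -0.18  0.4   0.14]
[-1.04  0.62  0.06]
```

View pics/d.png

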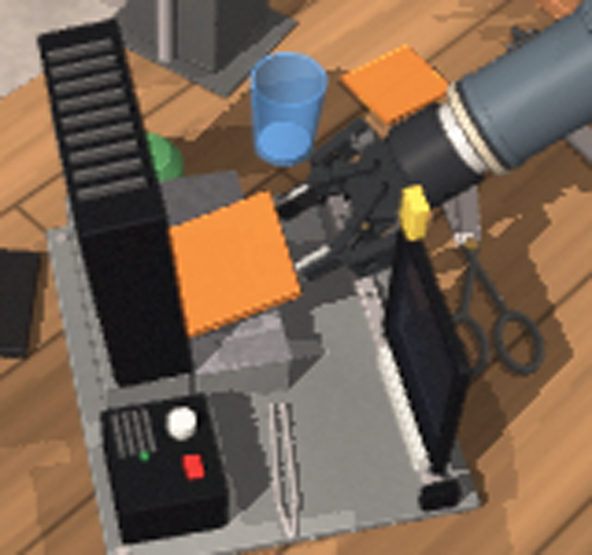

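>>> servo_tool([
  [[0.005, 0.008, 0.02], [0, 0, 0]],
  [[0.011, 0.017, 0.04], [0, 0, 0]],
  [[0.016, 0.025, 0.058], [0, 0, 0]],
  [[0.021, 0.034, 0.075], [0, 0, 0]],
  [[0.029, 0.045, 0.09], [0, 0, 0]],
])

```text
t: 5.55
ee_pos: [0.5807, -0.103, 0.1232]
tcp_rot: [[0.433, 0.31, 0.846], [0.687, 0.494, -0.533], [-0.583, 0.812, 0.001]]
force: [-0.9, -0.8, -1.1]
width: 0.695
```

Run:
```python
from h import *
B=st();print(robot.sense()["wrist_torque"].round(2))
cv2.imwrite("pics/e.png",cv2.resize(robot.capture("side")[120:270,210:370,::-1],None,fx=3.7,fy=3.7,interpolation=cv2.INTER_CUBIC))
```

```text
t 5.55 w 0.7 tcp [ 0.5807 -0.103   0.1232] V [-0.0063 -0.0217  0.1232] toolV x [-0.003  0.812 -0.583] z [1.    0.004 0.001] FV [-0.3 -1.2 -1.1] q [ 1.22  1.03 -1.09  1.99 -0.2   0.41  0.11]
[-0.94  0.6  -0.  ]
```

View pics/e.png

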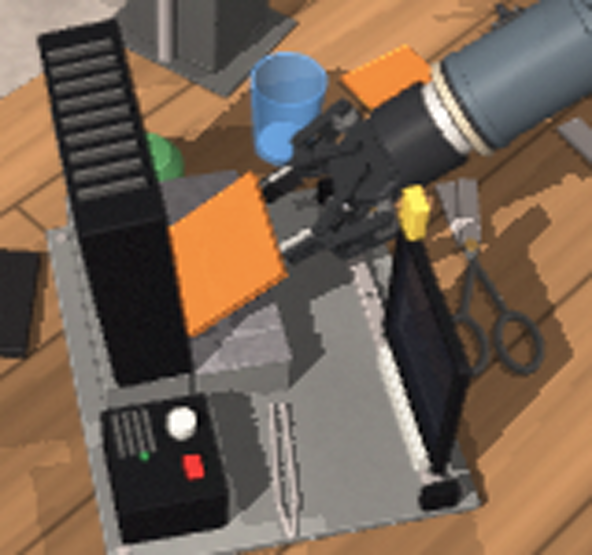

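>>> servo_tool([
  [[0.008, 0.013, 0.015], [0, 0, 0]],
  [[0.016, 0.025, 0.03], [0, 0, 0]],
  [[0.024, 0.038, 0.042], [0, 0, 0]],
  [[0.032, 0.051, 0.053], [0, 0, 0]],
  [[0.041, 0.065, 0.063], [0, 0, 0]],
])

```text
t: 6.02
ee_pos: [0.5931, -0.0834, 0.142]
tcp_rot: [[0.433, 0.31, 0.846], [0.687, 0.494, -0.532], [-0.583, 0.812, 0.001]]
force: [-0.5, -1.0, -0.3]
width: 0.7
```

>>> servo_tool([
  [[0.007, 0.011, 0.007], [0, 0, 0]],
  [[0.014, 0.022, 0.014], [0, 0, 0]],
  [[0.021, 0.034, 0.02], [0, 0, 0]],
  [[0.03, 0.048, 0.025], [0, 0, 0]],
  [[0.038, 0.059, 0.03], [0, 0, 0]],
])

```text
t: 6.43
ee_pos: [0.6044, -0.0656, 0.1507]
tcp_rot: [[0.433, 0.31, 0.846], [0.687, 0.494, -0.532], [-0.584, 0.812, 0.001]]
force: [0.0, -0.8, -0.2]
width: 0.7
```

Run:
```python
from h import *
B=st();print(robot.sense()["wrist_torque"].round(2))
cv2.imwrite("pics/f.png",cv2.resize(robot.capture("side")[120:270,210:370,::-1],None,fx=3.7,fy=3.7,interpolation=cv2.INTER_CUBIC))
```

```text
t 6.43 w 0.7 tcp [ 0.6044 -0.0656  0.1507] V [-0.0064  0.0226  0.1507] toolV x [-0.003  0.812 -0.584] z [1.    0.004 0.001] FV [ 0.4 -0.7 -0.2] q [ 1.15  0.98 -1.11  1.98 -0.24  0.37  0.05]
[-0.79  0.54  0.07]
```

View pics/f.png

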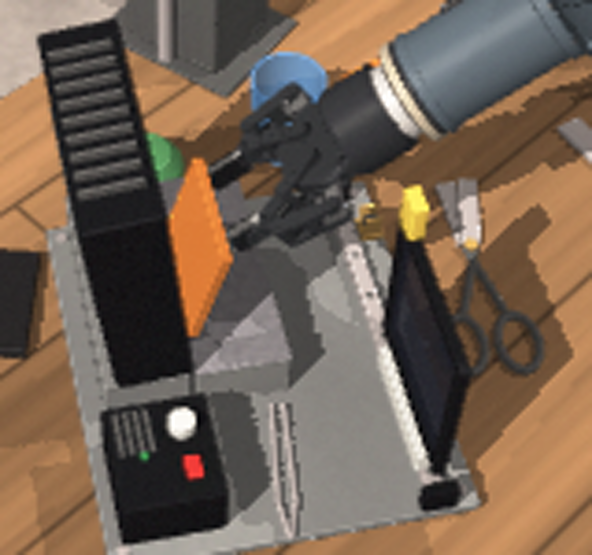

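>>> servo_tool([
  [[0.007, 0.011, 0.003], [0, 0, 0]],
  [[0.014, 0.022, 0.005], [0, 0, 0]],
  [[0.02, 0.031, 0.006], [0, 0, 0]],
  [[0.025, 0.039, 0.006], [0, 0, 0]],
  [[0.029, 0.045, 0.006], [0, 0, 0]],
])

```text
t: 6.9
ee_pos: [0.6131, -0.0523, 0.1524]
tcp_rot: [[0.433, 0.31, 0.846], [0.687, 0.494, -0.532], [-0.584, 0.812, 0.001]]
force: [0.0, -0.2, 0.3]
width: 0.698
```

>>> servo_tool([
  [[0.003, 0.005, 0], [0, 0, 0]],
  [[0.005, 0.008, 0], [0, 0, 0]],
  [[0.007, 0.011, 0], [0, 0, 0]],
  [[0.007, 0.011, 0], [0, 0, 0]],
])

```text
t: 7.23
ee_pos: [0.6151, -0.0493, 0.1524]
tcp_rot: [[0.433, 0.31, 0.846], [0.687, 0.494, -0.533], [-0.584, 0.812, 0.001]]
force: [-0.4, -0.0, -0.0]
width: 0.696
```

Run:
```python
from h import *
B=st();print(robot.sense()["wrist_torque"].round(2))
```

```text
t 7.23 w 0.7 tcp [ 0.6151 -0.0493  0.1524] V [-0.0061  0.0421  0.1524] toolV x [-0.003  0.812 -0.584] z [1.    0.004 0.001] FV [-0.3 -0.2 -0. ] q [ 1.11  0.98 -1.11  1.98 -0.25  0.35  0.04]
[-0.7   0.49  0.  ]
```

Push gently in 2 mm steps until force rises.

>>> servo_tool([
  [[0.004, 0.006, 0], [0, 0, 0]],
  [[0.007, 0.011, 0], [0, 0, 0]],
  [[0.007, 0.011, 0], [0, 0, 0]],
])

```text
t: 7.48
ee_pos: [0.6172, -0.0457, 0.1525]
tcp_rot: [[0.433, 0.31, 0.847], [0.687, 0.494, -0.532], [-0.583, 0.812, 0.001]]
force: [-0.4, -0.9, 0.9]
width: 0.697
```

```bash
cat > ta.py <<'E'
from h import *
# fit standing tile (x in lamp, tilt, height) by silhouette in side view: print orange blob & prediction
def tile3(x,th,foot=.070,z0=.065):
    c,s=np.cos(th),np.sin(th);o=[]
    for sx in(-1,1):
        for r in(0,.1):
            for n in(0,.01):
                o.append((x+sx*.055,foot-r*c-n*(-s)*-1,z0+r*s+n*c) if 0 else (x+sx*.055,foot-r*c+n*s-.01*s*1,z0+r*s+n*c))
    return V(P,o)
im=robot.capture("side")
h=cv2.cvtColor(im,cv2.COLOR_RGB2HSV);m=cv2.inRange(h,(4,150,60),(24,255,255));k=np.zeros_like(m);k[155:215,245:285]=m[155:215,245:285]
_,L,s_,ce=cv2.connectedComponentsWithStats(k);i=1+np.argmax(s_[1:,4]);print("blob",s_[i],ce[i].round(1))
for th in(75,80,84):
  for x in(-.01,-.02):
    H=cv2.convexHull(proj("side",tile3(x,np.radians(th))).astype(np.float32));M=cv2.moments(H)
    print(th,x,np.round(cv2.boundingRect(H),1),round(M["m00"]),round(M["m10"]/M["m00"],1),round(M["m01"]/M["m00"],1))
E
python3 - <<'E'
from h import *
st();import ta
E
```

```text
t 7.48 w 0.7 tcp [ 0.6172 -0.0457  0.1525] V [-0.0062  0.0462  0.1525] toolV x [-0.003  0.812 -0.583] z [1.    0.004 0.001] FV [ 0.1 -0.9  0.9] q [ 1.1   0.98 -1.11  1.98 -0.25  0.34  0.04]
blob [253 164  11  47 256] [258.6 187. ]
75 -0.01 [253 160  20  50] 542 262.7 185.3
75 -0.02 [254 163  20  50] 549 263.4 187.8
80 -0.01 [253 160  17  50] 466 261.3 185.3
80 -0.02 [254 163  17  50] 472 262.0 187.8
84 -0.01 [253 160  15  50] 403 260.2 185.4
84 -0.02 [254 163  14  50] 408 260.8 188.0
```

>>> servo_tool([
  [[0.003, 0.005, 0], [0, 0, 0]],
  [[0.006, 0.009, 0], [0, 0, 0]],
  [[0.006, 0.009, 0], [0, 0, 0]],
])

```text
t: 7.78
ee_pos: [0.619, -0.0431, 0.1525]
tcp_rot: [[0.433, 0.31, 0.847], [0.687, 0.494, -0.532], [-0.583, 0.812, 0.001]]
force: [-0.0, -0.1, 0.5]
width: 0.699
```

Run:
```python
from h import *
st();import ta
```

```text
t 7.78 w 0.7 tcp [ 0.619  -0.0431  0.1525] V [-0.0061  0.0495  0.1525] toolV x [-0.003  0.812 -0.583] z [1.    0.004 0.001] FV [ 0.  -0.1  0.5] q [ 1.1   0.98 -1.11  1.98 -0.25  0.34  0.04]
blob [252 164  11  47 214] [257.9 186.7]
75 -0.01 [253 160  20  50] 542 262.7 185.3
75 -0.02 [254 163  20  50] 549 263.4 187.8
80 -0.01 [253 160  17  50] 466 261.3 185.3
80 -0.02 [254 163  17  50] 472 262.0 187.8
84 -0.01 [253 160  15  50] 403 260.2 185.4
84 -0.02 [254 163  14  50] 408 260.8 188.0
```

>>> servo_tool([
  [[0.003, 0.005, 0], [0, 0, 0]],
  [[0.006, 0.009, 0], [0, 0, 0]],
  [[0.006, 0.009, 0], [0, 0, 0]],
])

```text
t: 8.08
ee_pos: [0.6209, -0.0403, 0.1525]
tcp_rot: [[0.433, 0.31, 0.847], [0.687, 0.494, -0.532], [-0.583, 0.812, 0.001]]
force: [-0.6, 0.2, 0.1]
width: 0.698
```

>>> servo_tool([
  [[0.003, 0.005, 0], [0, 0, 0]],
  [[0.006, 0.009, 0], [0, 0, 0]],
  [[0.006, 0.009, 0], [0, 0, 0]],
])

```text
t: 8.33
ee_pos: [0.6223, -0.0383, 0.1522]
tcp_rot: [[0.433, 0.311, 0.846], [0.687, 0.494, -0.533], [-0.584, 0.812, 0.0]]
force: [-3.3, -5.0, 1.5]
width: 0.7
```

Run:
```python
from h import *
st();import ta
```

```text
t 8.33 w 0.7 tcp [ 0.6223 -0.0383  0.1522] V [-0.0059  0.0553  0.1522] toolV x [-0.003  0.812 -0.584] z [1.    0.004 0.   ] FV [-0.1 -6.   1.5] q [ 1.09  0.98 -1.11  1.98 -0.26  0.33  0.03]
blob [251 164  12  47 142] [257.4 188.9]
75 -0.01 [253 160  20  50] 542 262.7 185.3
75 -0.02 [254 163  20  50] 549 263.4 187.8
80 -0.01 [253 160  17  50] 466 261.3 185.3
80 -0.02 [254 163  17  50] 472 262.0 187.8
84 -0.01 [253 160  15  50] 403 260.2 185.4
84 -0.02 [254 163  14  50] 408 260.8 188.0
```

>>> servo_tool([
  [[-0.008, -0.012, 0], [0, 0, 0]],
  [[-0.02, -0.031, 0], [0, 0, 0]],
  [[-0.04, -0.062, 0], [0, 0, 0]],
  [[-0.065, -0.101, 0], [0, 0, 0]],
  [[-0.065, -0.101, 0], [0, 0, 0]],
])

```text
t: 8.8
ee_pos: [0.6021, -0.0717, 0.1514]
tcp_rot: [[0.435, 0.313, 0.844], [0.685, 0.494, -0.536], [-0.585, 0.811, -0.0]]
force: [0.3, 0.1, -0.6]
width: 0.699
```

Run:
```python
from h import *
st();import ta
a=cv2.resize(robot.capture("side")[130:240,225:315,::-1],None,fx=4.5,fy=4.5,interpolation=cv2.INTER_CUBIC)
b=cv2.resize(robot.capture("top")[140:250,220:315,::-1],None,fx=4,fy=4.5,interpolation=cv2.INTER_CUBIC)
cv2.imwrite("pics/g.png",np.hstack([a,b]))
```

```text
t 8.8 w 0.7 tcp [ 0.6021 -0.0717  0.1514] V [-0.0051  0.0162  0.1514] toolV x [-0.     0.811 -0.585] z [ 1.  0. -0.] FV [ 0.2  0.2 -0.6] q [ 1.16  0.98 -1.11  1.98 -0.24  0.38  0.06]
blob [251 164  13  47 144] [257.4 189. ]
75 -0.01 [253 160  20  50] 542 262.7 185.3
75 -0.02 [254 163  20  50] 549 263.4 187.8
80 -0.01 [253 160  17  50] 466 261.3 185.3
80 -0.02 [254 163  17  50] 472 262.0 187.8
84 -0.01 [253 160  15  50] 403 260.2 185.4
84 -0.02 [254 163  14  50] 408 260.8 188.0
```

View pics/g.png

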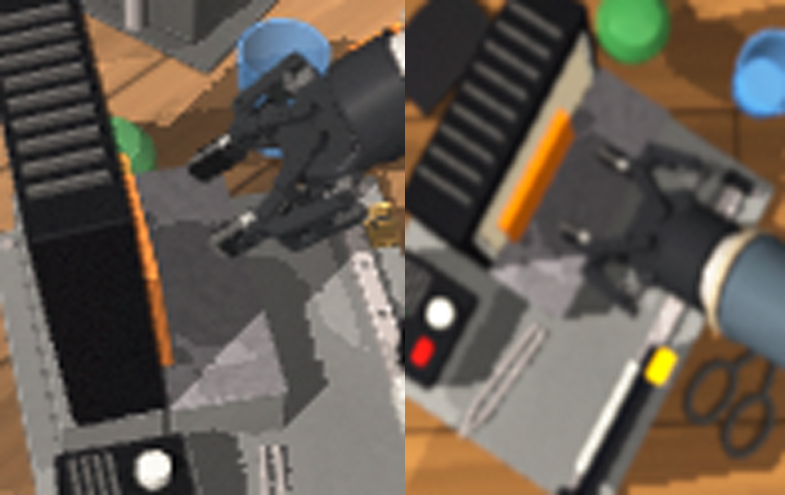

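>>> servo_tool([
  [[0, 0, -0.06], [0, 0, 0]],
  [[0, 0, -0.12], [0, 0, 0]],
  [[0, 0, -0.19], [0, 0, 0]],
  [[0, 0, -0.19], [0, 0, 0]],
  [[0, 0, -0.19], [0, 0, 0]],
])

```text
t: 9.37
ee_pos: [0.6028, -0.0673, 0.0953]
tcp_rot: [[0.432, 0.311, 0.847], [0.689, 0.493, -0.532], [-0.583, 0.813, -0.001]]
force: [-0.0, -0.2, 0.8]
width: 0.702
```

>>> servo_tool([
  [[0.01, 0.016, 0], [0, 0, 0]],
  [[0.02, 0.031, 0], [0, 0, 0]],
  [[0.03, 0.047, 0], [0, 0, 0]],
  [[0.035, 0.055, 0], [0, 0, 0]],
  [[0.035, 0.055, 0], [0, 0, 0]],
])

```text
t: 9.78
ee_pos: [0.6139, -0.0506, 0.0962]
tcp_rot: [[0.432, 0.309, 0.847], [0.688, 0.495, -0.531], [-0.583, 0.812, 0.002]]
force: [-0.2, 0.1, -0.3]
width: 0.698
```

Run:
```python
from h import *
st()
```

```text
t 9.78 w 0.7 tcp [ 0.6139 -0.0506  0.0962] V [-0.0064  0.0404  0.0962] toolV x [-0.004  0.812 -0.583] z [1.    0.006 0.002] FV [-0.2 -0.  -0.3] q [ 1.09  1.07 -1.07  2.   -0.21  0.28  0.09]
```

Creep forward in 2–3 mm steps.

>>> servo_tool([
  [[0.004, 0.006, 0], [0, 0, 0]],
  [[0.009, 0.014, 0], [0, 0, 0]],
  [[0.009, 0.014, 0], [0, 0, 0]],
])

```text
t: 10.03
ee_pos: [0.6164, -0.0472, 0.0956]
tcp_rot: [[0.433, 0.31, 0.847], [0.687, 0.494, -0.532], [-0.583, 0.812, 0.001]]
force: [0.4, 0.2, -0.3]
width: 0.698
```

>>> servo_tool([
  [[0.003, 0.005, 0], [0, 0, 0]],
  [[0.006, 0.009, 0], [0, 0, 0]],
  [[0.006, 0.009, 0], [0, 0, 0]],
])

```text
t: 10.28
ee_pos: [0.6181, -0.0447, 0.0954]
tcp_rot: [[0.433, 0.31, 0.846], [0.687, 0.494, -0.533], [-0.583, 0.812, 0.001]]
force: [-0.3, -0.6, 0.7]
width: 0.697
```

Run:
```python
from h import *
st()
```

```text
t 10.28 w 0.7 tcp [ 0.6181 -0.0447  0.0954] V [-0.0061  0.0476  0.0954] toolV x [-0.003  0.812 -0.583] z [1.    0.004 0.001] FV [ 0.1 -0.7  0.7] q [ 1.08  1.07 -1.07  2.   -0.22  0.26  0.08]
```

>>> servo_tool([
  [[0.003, 0.005, 0], [0, 0, 0]],
  [[0.006, 0.009, 0], [0, 0, 0]],
  [[0.006, 0.009, 0], [0, 0, 0]],
])

```text
t: 10.53
ee_pos: [0.6193, -0.0432, 0.0951]
tcp_rot: [[0.433, 0.312, 0.846], [0.686, 0.495, -0.533], [-0.585, 0.811, 0.0]]
force: [-7.8, -8.8, 7.4]
width: 0.7
```

Run:
```python
from h import *
st()
```

```text
t 10.53 w 0.7 tcp [ 0.6193 -0.0432  0.0951] V [-0.0059  0.0495  0.0951] toolV x [-0.002  0.811 -0.585] z [1.    0.003 0.   ] FV [ -1.9 -11.6   7.4] q [ 1.08  1.07 -1.07  2.   -0.22  0.26  0.08]
```

>>> servo_tool([
  [[-0.008, -0.012, 0], [0, 0, 0]],
  [[-0.025, -0.04, 0], [0, 0, 0]],
  [[-0.06, -0.094, 0], [0, 0, 0]],
  [[-0.1, -0.157, 0], [0, 0, 0]],
  [[-0.1, -0.157, 0], [0, 0, 0]],
])

```text
t: 10.95
ee_pos: [0.5884, -0.0939, 0.0939]
tcp_rot: [[0.435, 0.314, 0.844], [0.684, 0.494, -0.537], [-0.585, 0.811, -0.0]]
force: [-0.2, -0.7, -1.4]
width: 0.699
```

>>> servo_tool([
  [[-0.02, -0.03, 0.12], [0, 0, 0]],
  [[-0.03, -0.05, 0.25], [0, 0, 0]],
  [[-0.04, -0.06, 0.38], [0, 0, 0]],
  [[-0.04, -0.06, 0.5], [0, 0, 0]],
  [[-0.04, -0.06, 0.62], [0, 0, 0]],
])

```text
t: 11.37
ee_pos: [0.5774, -0.1076, 0.2831]
tcp_rot: [[0.433, 0.311, 0.846], [0.687, 0.494, -0.533], [-0.584, 0.812, 0.001]]
force: [1.3, -0.5, 0.1]
width: 0.699
```

Run:
```python
from h import *
st();import ta
```

```text
t 11.37 w 0.7 tcp [ 0.5774 -0.1076  0.2831] V [-0.0067 -0.0273  0.2831] toolV x [-0.003  0.812 -0.584] z [1.    0.004 0.001] FV [1.4 0.3 0.1] q [ 1.3   0.79 -1.21  1.88 -0.31  0.66 -0.01]
blob [251 164  13  47 144] [257.4 188.9]
75 -0.01 [253 160  20  50] 542 262.7 185.3
75 -0.02 [254 163  20  50] 549 263.4 187.8
80 -0.01 [253 160  17  50] 466 261.3 185.3
80 -0.02 [254 163  17  50] 472 262.0 187.8
84 -0.01 [253 160  15  50] 403 260.2 185.4
84 -0.02 [254 163  14  50] 408 260.8 188.0
```

>>> servo_tool([
  [[-0.05, 0, 0.09], [-0.033, 0.021, 0]],
  [[-0.1, 0, 0.09], [-0.066, 0.042, 0]],
  [[-0.15, 0, 0.09], [-0.098, 0.062, 0]],
  [[-0.2, 0.01, 0.09], [-0.13, 0.083, 0]],
  [[-0.25, 0.01, 0.09], [-0.164, 0.104, 0]],
], jaw=1)

```text
t: 11.83
ee_pos: [0.5021, -0.1048, 0.3094]
tcp_rot: [[0.175, 0.505, 0.845], [0.276, 0.799, -0.534], [-0.945, 0.327, 0.001]]
force: [0.5, 0.8, -1.1]
width: 0.003
```

>>> servo_tool([
  [[-0.06, 0.003, 0], [-0.033, 0.021, 0]],
  [[-0.12, 0.006, 0], [-0.066, 0.042, 0]],
  [[-0.18, 0.01, 0], [-0.09, 0.057, 0]],
  [[-0.24, 0.013, 0], [-0.09, 0.057, 0]],
  [[-0.24, 0.013, 0], [-0.09, 0.057, 0]],
])

```text
t: 12.25
ee_pos: [0.4285, -0.0982, 0.3084]
tcp_rot: [[-0.002, 0.529, 0.849], [0.002, 0.849, -0.529], [-1.0, 0.001, -0.003]]
force: [-0.1, -1.0, -0.2]
width: 0.004
```

Run:
```python
from h import *
st()
```

```text
t 12.25 w 0.0 tcp [ 0.4285 -0.0982  0.3084] V [-0.1374 -0.0992  0.3084] toolV x [-0.003  0.001 -1.   ] z [ 1.     0.009 -0.003] FV [ 0.5 -0.9 -0.2] q [ 0.8   0.23 -0.83  1.9   0.19  1.09 -0.67]
```

>>> servo_tool([
  [[0, 0, -0.08], [0, 0, 0]],
  [[0, 0, -0.16], [0, 0, 0]],
  [[0, 0, -0.24], [0, 0, 0]],
  [[0, 0, -0.285], [0, 0, 0]],
  [[0, 0, -0.285], [0, 0, 0]],
])

```text
t: 12.67
ee_pos: [0.4293, -0.1007, 0.2203]
tcp_rot: [[-0.004, 0.534, 0.846], [0.006, 0.846, -0.534], [-1.0, 0.003, -0.007]]
force: [-0.1, -0.0, -0.3]
width: -0.001
```

Run:
```python
from h import *
st();mv([.01,0,0])
```

```text
t 12.67 w -0.0 tcp [ 0.4293 -0.1007  0.2203] V [-0.1354 -0.1009  0.2203] toolV x [-0.007  0.003 -1.   ] z [ 1.     0.003 -0.007] FV [-0.  -0.1 -0.3] q [ 0.73  0.34 -0.79  2.04  0.31  0.88 -0.8 ]
[ 0.028 -0.018  0.   ] [0. 0. 0.]
```

>>> servo_tool([
  [[0.028, -0.018, 0], [0, 0, 0]],
  [[0.056, -0.036, 0], [0, 0, 0]],
  [[0.084, -0.054, 0], [0, 0, 0]],
  [[0.112, -0.071, 0], [0, 0, 0]],
  [[0.141, -0.089, 0], [0, 0, 0]],
])

```text
t: 13.08
ee_pos: [0.4745, -0.128, 0.2235]
tcp_rot: [[0.001, 0.534, 0.845], [0.004, 0.845, -0.534], [-1.0, 0.004, -0.001]]
force: [-1.6, 0.5, 1.2]
width: 0.005
```

>>> servo_tool([
  [[0.028, -0.018, 0], [0, 0, 0]],
  [[0.056, -0.036, 0], [0, 0, 0]],
  [[0.084, -0.054, 0], [0, 0, 0]],
  [[0.112, -0.071, 0], [0, 0, 0]],
  [[0.141, -0.089, 0], [0, 0, 0]],
])

```text
t: 13.5
ee_pos: [0.5162, -0.1544, 0.2229]
tcp_rot: [[-0.0, 0.533, 0.846], [0.004, 0.846, -0.533], [-1.0, 0.003, -0.002]]
force: [-0.2, 0.8, 1.3]
width: -0.001
```

```bash
cat > g.py <<'E'
from h import *
st()
im=robot.capture("top");h=cv2.cvtColor(im,cv2.COLOR_RGB2HSV);m=cv2.inRange(h,(25,180,130),(34,255,255));k=np.zeros_like(m);k[140:255,240:330]=m[140:255,240:330]
_,L,s_,ce=cv2.connectedComponentsWithStats(k)
c,n=np.cos(P[2]),np.sin(P[2])
for i in range(1,len(s_)):
    if s_[i,4]>8:
        w=ray("top",ce[i],.225);d=w[:2]-P[:2];print(s_[i],"V",np.round([c*d[0]+n*d[1],-n*d[0]+c*d[1]],4))
E
python3 g.py
```

```text
t 13.5 w -0.0 tcp [ 0.5162 -0.1544  0.2229] V [-0.0333 -0.0996  0.2229] toolV x [-0.002  0.003 -1.   ] z [ 1.     0.003 -0.002] FV [-0.6  0.5  1.3] q [ 0.71  0.48 -0.74  1.82  0.37  0.99 -0.75]
```

>>> servo_tool([
  [[0.028, -0.018, 0], [0, 0, 0]],
  [[0.056, -0.036, 0], [0, 0, 0]],
  [[0.084, -0.054, 0], [0, 0, 0]],
  [[0.1, -0.064, 0], [0, 0, 0]],
  [[0.115, -0.073, 0], [0, 0, 0]],
])

```text
t: 13.97
ee_pos: [0.5505, -0.1763, 0.2228]
tcp_rot: [[-0.0, 0.534, 0.846], [0.004, 0.846, -0.534], [-1.0, 0.003, -0.002]]
force: [-3.0, -0.0, 1.7]
width: -0.001
```

```bash
sed -i 's/robot.capture("top")/robot.capture("side")/;s/k\[.*\]=m\[.*\]/k[120:230,270:370]=m[120:230,270:370]/;s/ray("top",ce\[i\],.225)/ray("side",ce[i],.212)/' g.py; python3 g.py
```

```text
t 13.97 w -0.0 tcp [ 0.5505 -0.1763  0.2228] V [ 0.0075 -0.0997  0.2228] toolV x [-0.002  0.003 -1.   ] z [ 1.     0.003 -0.002] FV [-2.5 -1.7  1.7] q [ 0.7   0.53 -0.72  1.72  0.4   1.04 -0.72]
```

>>> servo_tool([
  [[0.009, -0.006, 0], [0, 0, 0]],
  [[0.018, -0.012, 0], [0, 0, 0]],
  [[0.027, -0.018, 0], [0, 0, 0]],
  [[0.036, -0.024, 0], [0, 0, 0]],
  [[0.045, -0.029, 0], [0, 0, 0]],
])

```text
t: 14.43
ee_pos: [0.5632, -0.1843, 0.2229]
tcp_rot: [[-0.001, 0.533, 0.846], [0.004, 0.846, -0.533], [-1.0, 0.003, -0.003]]
force: [-5.1, 2.2, 1.6]
width: -0.002
```

```bash
python3 g.py
```

```text
t 14.43 w -0.0 tcp [ 0.5632 -0.1843  0.2229] V [ 0.0224 -0.0997  0.2229] toolV x [-0.003  0.003 -1.   ] z [ 1.     0.003 -0.003] FV [-5.5 -0.9  1.6] q [ 0.69  0.55 -0.72  1.68  0.4   1.06 -0.71]
```

Force −5.5 N at x 0.022: the catch is being climbed. Continue.

>>> servo_tool([
  [[0.009, -0.006, 0], [0, 0, 0]],
  [[0.018, -0.012, 0], [0, 0, 0]],
  [[0.027, -0.018, 0], [0, 0, 0]],
])

```text
t: 14.73
ee_pos: [0.5721, -0.1902, 0.2231]
tcp_rot: [[0.001, 0.533, 0.846], [0.004, 0.846, -0.533], [-1.0, 0.004, -0.001]]
force: [-4.4, 4.1, 0.4]
width: -0.002
```

```bash
python3 g.py
```

```text
t 14.73 w -0.0 tcp [ 0.5721 -0.1902  0.2231] V [ 0.0331 -0.0999  0.2231] toolV x [-0.001  0.004 -1.   ] z [ 1.     0.003 -0.001] FV [-5.9  1.2  0.4] q [ 0.69  0.57 -0.71  1.66  0.41  1.07 -0.71]
```

>>> servo_tool([
  [[0.006, -0.004, 0], [0, 0, 0]],
  [[0.012, -0.008, 0], [0, 0, 0]],
  [[0.012, -0.008, 0], [0, 0, 0]],
])

```text
t: 15.03
ee_pos: [0.5723, -0.1903, 0.2228]
tcp_rot: [[-0.007, 0.532, 0.847], [0.006, 0.847, -0.532], [-1.0, 0.001, -0.009]]
force: [-17.0, 9.1, 10.1]
width: 0.002
```

```bash
python3 g.py
```

```text
t 15.03 w 0.0 tcp [ 0.5723 -0.1903  0.2228] V [ 0.0334 -0.0999  0.2228] toolV x [-0.009  0.001 -1.   ] z [ 1.     0.005 -0.009] FV [-19.2  -1.4  10.1] q [ 0.69  0.57 -0.71  1.65  0.41  1.08 -0.7 ]
```

>>> servo_tool([
  [[-0.03, 0.019, 0], [0, 0, 0]],
  [[-0.07, 0.044, 0], [0, 0, 0]],
  [[-0.11, 0.07, 0], [0, 0, 0]],
  [[-0.11, 0.07, 0.05], [0, 0, 0]],
  [[-0.11, 0.07, 0.1], [0, 0, 0]],
])

```text
t: 15.5
ee_pos: [0.5417, -0.1712, 0.253]
tcp_rot: [[-0.001, 0.533, 0.846], [0.004, 0.846, -0.533], [-1.0, 0.003, -0.003]]
force: [0.4, -1.2, -0.1]
width: -0.002
```

>>> servo_tool([
  [[-0.05, 0, 0.13], [0, 0, 0]],
  [[-0.1, -0.05, 0.26], [0, 0, 0]],
  [[-0.2, -0.15, 0.3], [0, 0, 0]],
  [[-0.3, -0.25, 0.3], [0, 0, 0]],
  [[-0.3, -0.35, 0.3], [0, 0, 0]],
])

```text
t: 15.92
ee_pos: [0.4492, -0.2773, 0.345]
tcp_rot: [[0.001, 0.533, 0.846], [0.0, 0.846, -0.533], [-1.0, 0.001, 0.001]]
force: [1.9, 0.3, 0.3]
width: -0.001
```

```bash
python3 g.py
python3 - <<'E'
from h import *
a=cv2.resize(robot.capture("side")[100:280,200:370,::-1],None,fx=2.5,fy=2.5,interpolation=cv2.INTER_CUBIC)
b=cv2.resize(robot.capture("top")[120:270,190:335,::-1],None,fx=2.5,fy=3,interpolation=cv2.INTER_CUBIC)
cv2.imwrite("pics/z.png",np.hstack([a,b]))
E
```

```text
t 15.92 w -0.0 tcp [ 0.4492 -0.2773  0.345 ] V [-0.0239 -0.2393  0.345 ] toolV x [ 0.001  0.001 -1.   ] z [1.    0.003 0.001] FV [1.5 1.3 0.3] q [ 1.01  0.35 -0.77  1.65  0.25  1.25 -0.37]
```

View pics/z.png

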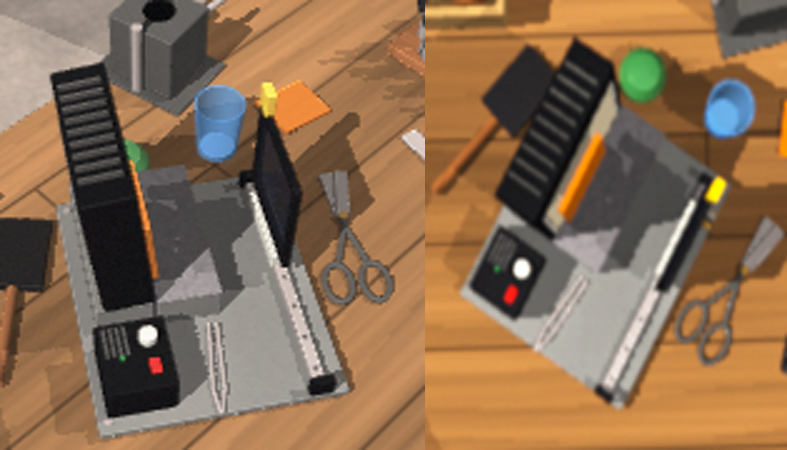

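>>> servo_tool([
  [[0, 0, 0], [0, 0, 0]],
  [[0, 0, 0], [0, 0, 0]],
  [[0, 0, 0], [0, 0, 0]],
  [[0, 0, 0], [0, 0, 0]],
])

```text
t: 16.4
ee_pos: [0.4527, -0.2752, 0.3429]
tcp_rot: [[0.0, 0.532, 0.847], [0.004, 0.847, -0.532], [-1.0, 0.004, -0.002]]
force: [-0.1, -0.4, -0.1]
width: -0.001
```

Run:
```python
from h import *
for n,f in(("side","side0"),("top","top0")):
    for im,tag,x in((cv2.imread(f"pics/{f}.png"),"start",.06-.1505),(robot.capture(n)[:,:,::-1],"now",.06)):
        h=cv2.cvtColor(np.ascontiguousarray(im),cv2.COLOR_BGR2HSV);m=cv2.inRange(h,(24,150,120),(36,255,255));u,v=proj(n,V(P,(x,-.1,.212)))[0]
        k=np.zeros_like(m);a,b=int(v)-12,int(u)-10;k[a:a+24,b:b+20]=m[a:a+24,b:b+20]
        M=cv2.moments(k,True);print(n,tag,"pred",(u.round(1),v.round(1)),"seen",M["m00"] and (round(M["m10"]/M["m00"],1),round(M["m01"]/M["m00"],1)))
    print("px per 5mm",(proj(n,V(P,(.06,-.1,.212)))-proj(n,V(P,(.055,-.1,.212)))).round(2))
import ta;st()
```

```text
side start pred (np.float64(321.8), np.float64(176.9)) seen (321.7, 174.4)
side now pred (np.float64(307.6), np.float64(139.4)) seen (307.1, 136.8)
px per 5mm [[-0.44 -1.16]]
top start pred (np.float64(283.8), np.float64(220.7)) seen (283.4, 220.7)
top now pred (np.float64(306.0), np.float64(183.5)) seen (306.1, 182.8)
px per 5mm [[ 0.73 -1.23]]
blob [251 164  13  47 137] [257.4 188.9]
75 -0.01 [253 160  20  50] 542 262.7 185.3
75 -0.02 [254 163  20  50] 549 263.4 187.8
80 -0.01 [253 160  17  50] 466 261.3 185.3
80 -0.02 [254 163  17  50] 472 262.0 187.8
84 -0.01 [253 160  15  50] 403 260.2 185.4
84 -0.02 [254 163  14  50] 408 260.8 188.0
t 16.55 w -0.0 tcp [ 0.4524 -0.2757  0.3429] V [-0.0221 -0.2362  0.3429] toolV x [-0.002  0.003 -1.   ] z [ 1.     0.004 -0.002] FV [0.7 0.4 0.6] q [ 1.    0.35 -0.77  1.65  0.25  1.25 -0.38]
```

```bash
python3 -c "
from cell import robot
print(robot.sign_off())"
```

```text
the job is handed in; nothing more can be done
None
```

The amber sample is standing flat against the lit panel, the filter is shut, and the job is handed in, at about 16.5 s on the robot's clock. The hand-in reports no verdict.

**What I did:** With the fingers partly open I pushed the tile square against the foot of the lamp. I then tipped it up from under its overhanging edge, with its foot staying on the felt. Closed fingers pushed the yellow grip across, past the catch, until it met its stop. I then drew the arm clear.

**Last checks:**
- **Tile flat:** Finger contact high and low on the tile gave a lean of about 5.8°, against the lamp's 6°. Its outline did not move after release or after the filter was shut.
- **Tile position:** It sits about 10 to 20 mm towards −x from the middle, inside the 35 mm limit. This is only a rough estimate, because the visible outline did not match my predicted one closely.
- **Filter:** The push met about 6 N at the catch, then 19 N at the stop with no more travel. After the arm left, the grip was where it should be when shut, to within about 3 mm in the cameras. That is coarser than the 2.5 mm limit, so it rests partly on the force reading.
- **Bystanders:** In the last picture those near the viewer looked unmoved, but I did not measure them. The knife and the block were outside that crop.

One automatic check failed: the grip finder returned nothing during the push and just after it, so I relied on force and position until the final camera check.

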